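# Load the jar labeller and hold its cover shut

### The arm

A 7-joint arm with a two-finger parallel gripper is mounted at the origin on the work surface. World frame = base frame: x ahead of the robot, y to its left, z up, the work surface at z = 0. Lengths are in m, angles in rad, forces in N, time in s.
With the tool pointing down it reaches from about 0.425 to 0.925 m from the base axis. Payload 6.8 kg.
Tool frame: the origin (TCP) lies on the centre line of the jaws, within the pads' length; the fingertips stand 8 mm ahead of it and the grasp point (between the pads) lies 11 mm behind it (bot.tips_ahead is the distance from the TCP to the fingertips, in m); z points along the fingers, y is the line along which they close (so a half turn about z gives the same grasp; the last joint's range is limited). The gripper opens to 85 mm and grips with 20 to 120 N. Pads are 22 mm wide; open, the fingers measure 114 mm over their backs; the gripper's body (76 mm by 85 mm) begins 54 mm behind the grasp point. The pads swing forward as they close: fully open they stand 13 mm farther back than shut.
Start: joints at [1.117, 0.477, 0.022, 1.555, -0.011, 1.109, -0.083], TCP at [0.229, -0.635, 0.211] pointing down, gripper open.
Joint ranges: [-2.96, 2.96], [-0.34, 2.1], [-1.41, 1.46], [0.24, 2.44], [-1.37, 4.51], [0.17, 1.92], [-2.96, 2.96]. Speed limits (rad/s): [2.39, 2.39, 3.14, 3.14, 3.14, 3.14, 3.14].

### API

Orientations are given as a unit quaternion [w, x, y, z].
In Python, from station import bot gives the robot as it stands.
- The arm moves only by the tool send_rows, never from a script. Its argument "deltas" is text: rows parted by semicolons, each of 4 numbers parted by spaces: the shift along the tool's x, y, z in m, then the turn about the tool's z in degrees. In form: x y z spin; .... A call has 1 to 5 rows; each row is the pose to reach, as a shift and turn from the pose commanded when the call began, along the tool's axes at that moment; what a row does not reach only later rows make up. A row lasts 1/10 s, in which the tool goes at most 50 mm and 8.59 degrees, less where a joint would pass 70% of its speed; a pose out of reach is approached as far as the arm can. A call with a gripper value outside its range is refused whole. "claw" is the opening, from 0 (shut) to 1 (fully open), set as the call begins (left out, the last holds). The fingers move at their own pace and stop on an object; "force" is the grip in N (left out, the last holds). Time passes only in rows, so rows that repeat a pose let the fingers close. It gives the time, the measured TCP pose, the force, the opening and the grip force at its end, in the units of the state.
- bot.get_obs(): the state, without advancing time (a new reading comes with each control period).
- bot.read_camera(name): name is "scene" or "top" or "wrist"; returns a dict with "img" (420x560x3 uint8, red, green, blue), "depth" (420x560 float32, m along the optical axis (not along the pixel's ray), 0 where there is no reading), "fx", "fy", "cx", "cy" (pixels), "dist_coeffs" ([k1, k2, p1, p2, k3] as OpenCV has them; the pictures are not rectified), "camera_from_world" (4x4, takes a point from world to camera coordinates). Camera axes: x right, y up, looking along -z (the intrinsics and any distortion apply to the point x, -y, -z); pixel columns grow to the right and rows downward; lengths in m; the calibration is good to about 2 mm. A picture is of the moment at which its call begins.
- bot.hand_in(): hands the job in; it is judged then, once.
Trained networks look in a picture, given as the dict that the camera call returned (one of the last four; its "shot" number tells which), for a name from the list of things; names that differ only in an ending like _2 or _b are one class to them, and where a whole thing is asked for, a point or a joint stands for the part that bears it (a point fixed in the world has none). Each returns a list of dicts, best first, with "confidence" (0 to 1); they miss things now and then, are a little off and sometimes report something else, mostly with a low value. They report only what shows in the picture. A call takes as long as a camera call. They do not tell look-alikes from the thing itself.
- bot.masks_of(picture, query): "mask" (420x560 bool, what is visible of it).
- bot.landmark_of(picture, query): "xyz" ([x, y, z] in m, in world coordinates, good to about 4 mm: a listed point, or the origin of a listed thing).
The state is a dict: "t": time; "q": joint angles; "joint_vel": joint speeds; "joint_torque": joint torques, N m; "eef_pos": TCP position; "tool_rot": TCP orientation; "contact_force": force on the tool from outside, world axes, zero at the start; "torque": the same for the moment, N m; "gripper_width": opening from 0.0 (shut) to 1.0 (fully open); "grasp_force": force on a finger pad.
Only numpy, scipy, OpenCV 4.12 (cv2) and the standard library are available. Lean on these libraries where they do the work, as an engineer would, in place of code of your own. Each camera call takes 0.05 s, during which the arm holds its last target. There are 200 camera calls.

### The job

First load the jar labeller: put the taller of the two label rolls onto the upright spindle, slide it fully down and let go of it. Then turn the black wing fastener on the sprung cover until the slot along its top lines up with the two short ribs on the cover, press the cover flush against its frame and finish while still holding it pressed shut with the gripper (do not let go). Leave everything else on the bench where it stands.

Things in the scene. Friction and masses are not known exactly. Their poses are not given: they have to be found in the camera images.
- labeller: White table-top jar labeller fixed to the bench, 200 mm deep (x) by 345 mm (y). Origin on the bench, mid-depth, at the line between its halves; x away from its front (which faces the robot), y left, z up. Left half (y 0 to 175 mm): deck 30 mm high with the spindle, and a rubber post 15 mm wide at x 83, y 22, top at 88 mm. Right half (y -170 to 0): housing 100 mm high with the sprung cover on top.
- spindle_seat (a point): Where the roll must stand: centre of the grey seat disc (48 mm diameter, its top 34 mm above the bench) at the foot of the upright steel spindle, at x 0, y 95 mm in the labeller's frame; z up. The spindle is 20 mm in diameter, 62 mm tall above this point, with a tapered tip.
- tall_roll: The taller label roll, loose: white paper on a cardboard core, 56 mm outside diameter, 56 mm tall, with a 25 mm hole through it along its z axis. Stands upright on the bench; origin at the centre of its underside. 80 to 170 g.
- tall_roll_center (a point): Centre of the taller label roll, 28 mm above its underside; z along the hole. Seated, it is 28 mm above spindle_seat.
- short_roll_center (a point): Centre of the other, shorter label roll (56 mm diameter, 30 mm tall, 25 mm hole), standing on the bench: a bystander. The two rolls may stand in either place.
- cover: Aluminium cover, 182 (x) by 156 (y) by 5 mm, hinged along its far edge on the housing. Origin: middle of the hinge line at the cover's underside (x 93, y -85, z 100 mm in the labeller's frame); it reaches to x -186 mm; z normal to it, y along the hinge. Carries the fastener at x -133 mm. Two dark ribs, 22 mm long, in line along x before and behind the fastener, are the alignment mark.
- cover_hinge (a joint): Angle of the cover, rad: 0 flush on its frame, 0.075 fully ajar, where a spring keeps it when not pressed. Pressed at the fastener (133 mm from the hinge) it takes about 4 N to start and 8 N to hold at 0, 10 mm lower at that point. The cross-pin under the fastener stops it at about 0.04 unless the fastener is aligned. A gripper that keeps the wing gripped while pressing must tilt with the cover.
- fastener (a joint): Angle of the quarter-turn fastener, rad: 0 aligned (wing and slot in line with the ribs, along the cover's x); grows clockwise seen from above. Starts 0.8 to 1.5 short of aligned (negative), so turn it clockwise; stops at -1.65 and 0.6. Stays where left (friction 0.08 N m). The cross-pin enters within about 0.15 of aligned; turning is free while the cover is ajar.
- fastener_grip (a point): Grip point on the fastener's black wing: on its turning axis, 28 mm above the cover's top, 14 mm below the wing's top. Wing 46 mm long, 14 mm thick, from 4 to 42 mm above the cover, on a disc 48 mm wide, 4 mm high; a steel line, the slot, runs along its top. x along the wing, y across it, z the turning axis (normal to the cover, leans with it). Ajar it is 143 mm above the bench, flush 133 mm.
- jar_a: Bystander: filled jar, 66 mm diameter, 84 mm tall, origin under its centre.
- jar_b: Bystander: filled jar like jar_a.
- tub: Bystander: pale tub with a blue lid, 100 x 130 x 58 mm, origin under its centre.
- tamper: Bystander: round wooden tamper stick lying flat, 200 mm long (x), 24 mm thick, origin under its centre.
- scoop: Bystander: steel spoon lying flat, about 200 mm long.
- jar_cap: Bystander: steel jar cap lying flat, 66 mm diameter, 14 mm high.
Not all that is in view belongs to the job. Leave any orange, pink or yellow look-alike of the tall_roll alone.

How it is judged:
By the outcome, as a careful person would: the job done as asked, in the order asked, and still so for the second after the job is handed in, while the arm keeps its last pose, push and grip.
It also fails if it takes over 54 s, if anything falls off the work surface, if the arm or the gripper's body presses on something with over 40 N, if the wrist force passes 120 N, or if a joint passes its speed limit or range.

## Working session

There is one attempt and no reset: what is moved stays moved. The work goes in short steps, Python scripts to look and compute and a tool call to move; the robot and the scene stay as the last step left them, time stands still between calls to the robot, and variables do not carry over. Pictures are saved under pics/ and viewed, at most 10 in all, crops included, and the job is handed in when it is done.

Besides the shell and the picture viewer there is one more tool, called after "Emit:" as name(argument=value, ...) on one line, values as JSON. send_rows: Moves the arm, as the interface text tells. Its arguments: {"type":"object","properties":{"deltas":{"type":"string"},"claw":{"type":"number"},"force":{"type":"number"}},"required":["deltas"]}

```bash
ls; mkdir -p pics
cat > h.py <<'E'
import numpy as np, cv2
from station import bot
def pix2world(p,u,v,d=None,z=None):
    K=np.array([[p['fx'],0,p['cx']],[0,p['fy'],p['cy']],[0,0,1.]])
    n=cv2.undistortPoints(np.array([[[u,v]]],float),K,np.array(p['dist_coeffs'],float))[0,0]
    T=np.linalg.inv(np.array(p['camera_from_world']))
    ray=T[:3,:3]@np.array([n[0],-n[1],-1.]); o=T[:3,3]
    if z is not None: d=(z-o[2])/ray[2]
    return o+d*ray
def save(p,name): cv2.imwrite('pics/'+name,cv2.cvtColor(p['img'],cv2.COLOR_RGB2BGR))
def cloud(p):
    h,w=p['depth'].shape; K=np.array([[p['fx'],0,p['cx']],[0,p['fy'],p['cy']],[0,0,1.]])
    uv=np.stack(np.meshgrid(np.arange(w),np.arange(h)),-1).reshape(-1,1,2).astype(float)
    n=cv2.undistortPoints(uv,K,np.array(p['dist_coeffs'],float))[:,0]
    d=p['depth'].reshape(-1,1); T=np.linalg.inv(np.array(p['camera_from_world']))
    X=np.hstack([n[:,:1],-n[:,1:],-np.ones_like(d)])*d
    return (X@T[:3,:3].T+T[:3,3]).reshape(h,w,3)
E
python3 - <<'E'
from h import *
o=bot.get_obs(); print(o['t'],o['eef_pos'],o['tool_rot'],o['gripper_width'],bot.tips_ahead)
ims=[]
for c in ['scene','top']:
    p=bot.read_camera(c); ims.append(p); save(p,c+'0.png')
    for q in ['labeller','spindle_seat','tall_roll','tall_roll_center','short_roll_center','cover','fastener_grip','jar_a','jar_b','tub','tamper']:
        for r in bot.landmark_of(p,q)[:3]: print(c,q,np.round(r['xyz'],3),round(r['confidence'],2))
E
```

```text
pics
0.0 [ 0.22854441 -0.63446453  0.21041466] [-8.87584100e-04  9.85091013e-01  1.72031560e-01 -2.23629355e-04] 0.9995817786914378 0.008
scene labeller [ 0.583 -0.119 -0.002] 0.61
scene spindle_seat [ 0.573 -0.025  0.038] 0.55
scene tall_roll [0.433 0.288 0.004] 0.88
scene tall_roll [ 0.451  0.19  -0.002] 0.69
scene tall_roll [0.323 0.301 0.001] 0.68
scene tall_roll_center [0.432 0.288 0.026] 0.96
scene tall_roll_center [0.326 0.298 0.03 ] 0.96
scene tall_roll_center [0.449 0.384 0.033] 0.59
scene short_roll_center [0.615 0.3   0.015] 0.85
scene cover [ 0.69  -0.191  0.101] 0.62
scene fastener_grip [ 0.559 -0.207  0.146] 0.73
scene jar_a [ 0.493 -0.426 -0.002] 0.89
scene jar_a [ 0.359  0.119 -0.002] 0.55
scene jar_a [ 0.584 -0.122 -0.001] 0.51
scene jar_b [ 0.493 -0.426 -0.002] 0.89
scene jar_b [ 0.359  0.119 -0.002] 0.55
scene jar_b [ 0.584 -0.122 -0.001] 0.51
scene tub [0.645 0.442 0.003] 0.68
scene tub [ 0.564 -0.21   0.147] 0.38
scene tamper [ 0.36  -0.213  0.004] 0.57
top labeller [ 0.583 -0.118  0.001] 0.74
top spindle_seat [ 0.574 -0.026  0.034] 0.69
top spindle_seat [ 0.649  0.449 -0.002] 0.18
top tall_roll [ 0.429  0.289 -0.   ] 0.69
top tall_roll [ 0.453  0.194 -0.004] 0.65
top tall_roll [0.451 0.383 0.003] 0.6
top tall_roll_center [0.322 0.302 0.025] 0.78
top tall_roll_center [0.434 0.292 0.025] 0.62
top short_roll_center [0.616 0.304 0.015] 0.58
top short_roll_center [ 0.362 -0.216  0.002] 0.38
top cover [ 0.688 -0.194  0.099] 0.76
top cover [0.646 0.448 0.   ] 0.23
top fastener_grip [ 0.559 -0.208  0.138] 0.74
top fastener_grip [ 0.644 -0.46  -0.003] 0.53
top jar_a [ 0.354  0.118 -0.   ] 0.84
top jar_a [ 0.432  0.292 -0.002] 0.68
top jar_a [ 0.496 -0.428  0.   ] 0.63
top jar_b [ 0.354  0.118 -0.   ] 0.84
top jar_b [ 0.432  0.292 -0.002] 0.68
top jar_b [ 0.496 -0.428  0.   ] 0.63
top tub [0.645 0.447 0.001] 0.57
top tamper [ 0.363 -0.216  0.006] 0.63
```

View pics/top0.png

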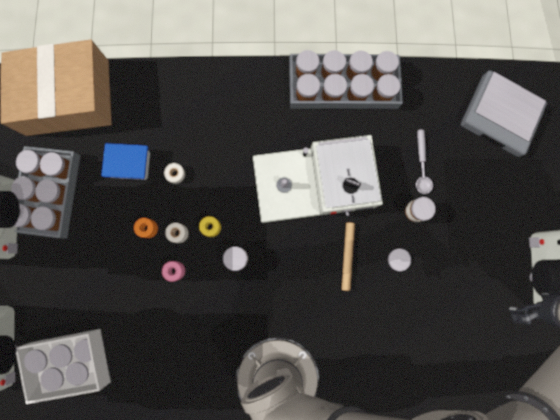

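View pics/scene0.png

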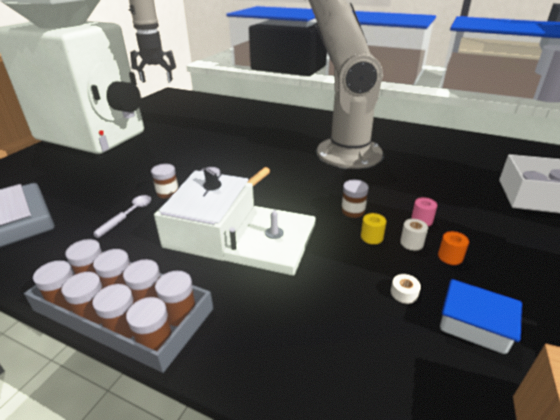

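The top view shows the tall white roll at about (176,232), among yellow (210,227), orange (146,228) and pink (173,271) look-alikes. The short roll is at (174,173), the spindle at (285,185) and the fastener at (351,185). The scene view confirms that the roll between the coloured ones, at (414,234), is the taller one.

```bash
cat >> h.py <<'E'
def go(x,y,z,th=None):
    "tool deltas from measured pose to world target; th = world direction (deg) of tool x"
    o=bot.get_obs(); w,a,b,c=o['tool_rot']
    from scipy.spatial.transform import Rotation as R
    M=R.from_quat([a,b,c,w]).as_matrix(); t0=np.degrees(np.arctan2(M[1,0],M[0,0]))
    d=M.T@(np.array([x,y,z])-o['eef_pos']); s=0 if th is None else ((t0-th+180)%360-180)
    print('t',o['t'],'pos',np.round(o['eef_pos'],4),'th',round(t0,2),'delta',np.round(d,4),'spin',round(s,1),'rows',max(np.linalg.norm(d)/.05,abs(s)/8.59))
E
python3 - <<'E'
from h import *
p=bot.read_camera('top'); P=cloud(p)
for n,c in dict(tall=(.432,.290),short=(.616,.302),sp=(.574,-.026),yel=(.451,.19)).items():
    m=np.hypot(P[...,0]-c[0],P[...,1]-c[1])<.045; Q=P[m]
    zt=np.percentile(Q[:,2],97); S=Q[Q[:,2]>zt-.012]; print(n,zt,S[:,:2].mean(0),(S[:,:2].min(0)+S[:,:2].max(0))/2,len(S))
w=bot.read_camera('wrist'); T=np.linalg.inv(w['camera_from_world']); print(np.round(T,3),w['fx'])
go(.50,-.12,.36,7.8)
E
```

```text
tall 0.060656273498129576 [0.43352352 0.29122928] [0.43378717 0.29192875] 247
short 0.03420532401967019 [0.61343828 0.30326628] [0.61344047 0.30278555] 213
sp 0.09321529829795626 [ 0.5731508  -0.02636434] [ 0.57403454 -0.0275112 ] 38
yel 0.060049064835315066 [0.45117746 0.1924466 ] [0.45200379 0.19244047] 246
[[ 0.34   0.908  0.247  0.291]
 [-0.941  0.328  0.089 -0.612]
 [-0.    -0.262  0.965  0.374]
 [ 0.     0.     0.     1.   ]] 292.63680668264806
t 1.3 pos [ 0.2288 -0.635   0.2114] th 19.81 delta [ 0.4297 -0.3926 -0.1486] spin 12.0 rows 12.01506379536035
```

Emit:
send_rows(deltas="0.036 -0.033 -0.03 3; 0.072 -0.066 -0.06 6; 0.108 -0.099 -0.09 9; 0.144 -0.132 -0.12 12; 0.18 -0.165 -0.149 12", claw=1)

```text
t: 1.8
eef_pos: [0.3284, -0.4446, 0.3431]
tool_rot: [0.0, 0.998, 0.067, 0.0]
contact_force: [0.7, -0.2, 0.7]
gripper_width: 0.998
grasp_force: 0.0
```

Run:
```python
from h import *
go(.50,-.12,.36,7.8)
```

```text
t 1.8 pos [ 0.3284 -0.4446  0.3431] th 7.72 delta [ 0.2137 -0.2986 -0.017 ] spin -0.1 rows 7.351052068665065
```

Emit:
send_rows(deltas="0.03 -0.04 0; 0.06 -0.08 0; 0.09 -0.12 0; 0.12 -0.16 0; 0.15 -0.2 0")

```text
$.deltas[0]: bad value
```

Emit:
send_rows(deltas="0.025 -0.038 0 0; 0.047 -0.075 0 0; 0.047 -0.075 0 0; 0.047 -0.075 0 0")

```text
t: 2.2
eef_pos: [0.3647, -0.3648, 0.3422]
tool_rot: [0.0, 0.998, 0.069, 0.0]
contact_force: [-0.8, -0.5, 0.3]
gripper_width: 1.0
grasp_force: 0.0
```

Run:
```python
from h import *
go(.50,-.12,.36,7.8)
w=bot.read_camera('wrist'); save(w,'w1.png'); np.savez('w1.npz',**{k:w[k] for k in w})
for q in ['spindle_seat','cover','fastener_grip','labeller']:
    for r in bot.landmark_of(w,q)[:1]: print(q,np.round(r['xyz'],3),round(r['confidence'],2))
```

```text
t 2.2 pos [ 0.3647 -0.3648  0.3422] th 7.95 delta [ 0.1679 -0.2237 -0.0179] spin 0.2 rows 5.60503655633641
fastener_grip [ 0.361 -0.217  0.005] 0.16
```

Emit:
send_rows(deltas="0.03 -0.04 -0.018 0; 0.06 -0.08 -0.018 0; 0.09 -0.12 -0.018 0; 0.12 -0.16 -0.018 0; 0.15 -0.2 -0.018 0")

```text
t: 2.95
eef_pos: [0.4848, -0.1487, 0.3599]
tool_rot: [0.0, 0.998, 0.067, 0.0]
contact_force: [0.9, 0.4, -0.3]
gripper_width: 1.002
grasp_force: 0.0
```

Emit:
send_rows(deltas="0.018 -0.024 0 0; 0.018 -0.024 0 0; 0.018 -0.024 0 0")

```text
t: 3.25
eef_pos: [0.4988, -0.1239, 0.3595]
tool_rot: [0.0, 0.998, 0.068, -0.0]
contact_force: [0.0, -0.8, 0.1]
gripper_width: 0.994
grasp_force: 0.0
```

Run:
```python
from h import *
go(.50,-.12,.36,7.8)
w=bot.read_camera('wrist'); save(w,'w2.png'); np.savez('w2.npz',**{k:w[k] for k in w})
for q in ['spindle_seat','cover','fastener_grip','labeller']:
    for r in bot.landmark_of(w,q)[:1]: print(q,np.round(r['xyz'],3),round(r['confidence'],2))
```

```text
t 3.25 pos [ 0.4988 -0.1239  0.3595] th 7.82 delta [ 0.0017 -0.0037 -0.0005] spin 0.0 rows 0.08117024733441468
spindle_seat [ 0.579 -0.026  0.031] 0.75
cover [ 0.686 -0.191  0.1  ] 0.65
fastener_grip [ 0.556 -0.209  0.143] 0.69
labeller [ 0.583 -0.12   0.002] 0.84
```

View pics/w2.png

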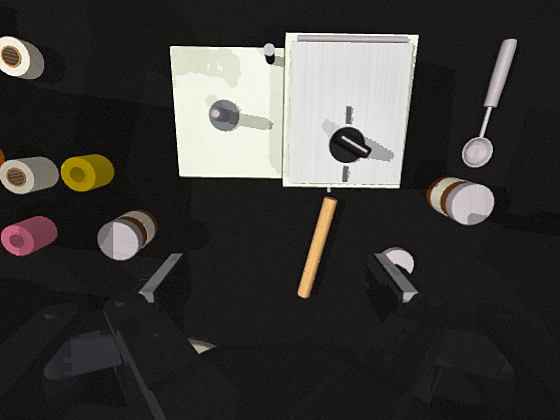

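The wrist view shows the spindle at (224,115), the ribs at (348,115) and (346,173), and the slot running from (340,140) to (369,155). That puts the fastener about 63° short of aligned, as expected.

Run:
```python
from h import *
w=dict(np.load('w2.npz')); P=cloud(w); im=w['img'].astype(int)
# spindle
c=np.array([.574,-.026]); d=np.hypot(P[...,0]-c[0],P[...,1]-c[1]); Q=P[(d<.03)&(P[...,2]>.045)&(P[...,2]<.12)]
for lo,hi in [(.045,.07),(.07,.085),(.085,.1)]:
    S=Q[(Q[:,2]>lo)&(Q[:,2]<hi)]; print('sp',lo,len(S),S.mean(0).round(4),S.min(0).round(4),S.max(0).round(4))
D=P[(d<.04)&(abs(P[...,2]-.034)<.0025)]
# seat disc by colour
m=(d<.05)&(P[...,2]<.045)&(P[...,2]>.025); print('deck z',np.median(P[m][:,2]))
g=im.sum(2)
mm=(m&(g<450)); mm[:,240:]=False
ys,xs=np.nonzero(mm); print('disc px',len(xs),xs.min(),xs.max(),ys.min(),ys.max(), P[mm][:,:2].min(0),P[mm][:,:2].max(0))
# ribs
R=[pix2world(w,348,115,z=.112),pix2world(w,346,173,z=.117)]
v=R[0]-R[1]; print('ribs',R,np.degrees(np.arctan2(v[1],v[0])))
# slot
sub=g[130:170,325:380]; msk=np.zeros(g.shape,bool); msk[136:160,337:373]=g[136:160,337:373]>300
f=P[...,2]; print('slot z',np.median(f[msk&(f>.14)]))
A=[pix2world(w,340,140,z=.157),pix2world(w,369,155,z=.157)]; v=A[0]-A[1]; print('slot',A,np.linalg.norm(v),np.degrees(np.arctan2(v[1],v[0])))
W=P[(P[...,2]>.149)&(P[...,2]<.165)&(abs(P[...,0]-.559)<.04)&(abs(P[...,1]+.208)<.04)]
print('wingtop',len(W),W.mean(0),(W.min(0)+W.max(0))/2); u=np.linalg.svd(W[:,:2]-W[:,:2].mean(0),full_matrices=False)[2][0]; print(np.degrees(np.arctan2(u[1],u[0])))
# housing: deck edges -> yaw via deck top minAreaRect
k=(abs(P[...,2]-.030)<.004)&(g>400); 
r=cv2.minAreaRect(P[k][:,:2].astype(np.float32)); print('deck',r)
go(.4335,.2915,.18,7.8)
```

```text
sp 0.045 31 [ 0.5724 -0.0325  0.058 ] [ 0.5638 -0.0348  0.0452] [ 0.5819 -0.0265  0.0696]
sp 0.07 27 [ 0.5741 -0.0328  0.0779] [ 0.5652 -0.0348  0.0704] [ 0.5828 -0.0288  0.0846]
sp 0.085 160 [ 0.5733 -0.0262  0.0925] [ 0.5643 -0.0346  0.0854] [ 0.5832 -0.0161  0.0982]
deck z 0.030181814645784788
disc px 512 209 238 100 130 [ 0.55018841 -0.04888057] [ 0.59659363 -0.00231932]
ribs [array([ 0.59493723, -0.20432578,  0.112     ]), array([ 0.51886435, -0.21577683,  0.117     ])] 8.560313281009133
slot z 0.15739565235324068
slot [array([ 0.56184014, -0.19058539,  0.157     ]), array([ 0.5490478 , -0.22937988,  0.157     ])] 0.04084918965227619 71.7502251756724
wingtop 451 [ 0.55936442 -0.20699902  0.15613078] [ 0.55913112 -0.20769579  0.15475864]
68.10394089418028
deck ((0.5745195150375366, -0.05052107572555542), (0.21639518439769745, 0.7453325390815735), 0.057617321610450745)
t 3.5 pos [ 0.4983 -0.1249  0.3598] th 7.65 delta [-0.0087 -0.4213  0.1797] spin -0.1 rows 9.162843655536115
```

Emit:
send_rows(deltas="0 -0.047 0.012 -8; -0.001 -0.094 0.024 -16; -0.003 -0.14 0.036 -24; -0.004 -0.187 0.048 -32; -0.005 -0.234 0.06 -40")

```text
t: 4.0
eef_pos: [0.4617, 0.1085, 0.2997]
tool_rot: [0.0, 0.913, 0.407, 0.0]
contact_force: [1.6, 0.8, -0.3]
gripper_width: 0.997
grasp_force: 0.0
```

Run:
```python
from h import *
go(.4335,.2915,.2,53)
```

```text
t 4.0 pos [0.4617 0.1085 0.2997] th 48.02 delta [ 0.1171 -0.1435  0.0996] spin -5.0 rows 4.206094562311542
```

Emit:
send_rows(deltas="0.026 -0.032 0.022 -5; 0.052 -0.064 0.044 -5; 0.078 -0.096 0.066 -5; 0.104 -0.128 0.088 -5; 0.117 -0.143 0.1 -5")

```text
t: 4.5
eef_pos: [0.4331, 0.2932, 0.1984]
tool_rot: [-0.001, 0.895, 0.446, -0.001]
contact_force: [1.0, 0.0, -0.2]
gripper_width: 0.999
grasp_force: 0.0
```

Emit:
send_rows(deltas="0 0 0 0; 0 0 0 0")

```text
t: 4.7
eef_pos: [0.435, 0.2897, 0.1997]
tool_rot: [0.0, 0.896, 0.445, -0.0]
contact_force: [0.2, -0.7, 0.4]
gripper_width: 1.003
grasp_force: 0.0
```

Run:
```python
from h import *
w=bot.read_camera('wrist'); save(w,'w3.png'); P=cloud(w)
m=np.hypot(P[...,0]-.4335,P[...,1]-.2915)<.04; Q=P[m]; S=Q[(Q[:,2]>.045)&(Q[:,2]<.068)]
print('z',np.median(S[:,2]),S[:,:2].mean(0),(S.min(0)+S.max(0))/2,np.ptp(S,0))
T=S[abs(S[:,2]-np.median(S[:,2]))<.004]; e=cv2.minEnclosingCircle(T[:,:2].astype(np.float32)); print(e)
go(.4335,.2915,.026,53)
```

```text
z 0.05577500876543082 [0.4345025  0.29266015] [0.43395235 0.29191036 0.05207045] [0.05525502 0.05480323 0.01409507]
((0.433935284614563, 0.2917749583721161), 0.02780921757221222)
t 4.75 pos [0.4355 0.2892 0.2002] th 52.7 delta [ 0.0007 -0.0032  0.1741] spin -0.3 rows 3.4835672634006603
```

View pics/w3.png

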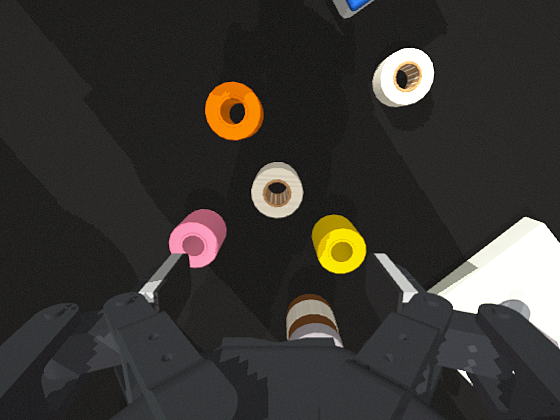

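The tall roll is at (277,190) with clear space for the fingers. Its centre is (0.434,0.292) and its top is at 56 mm, as specified.

Emit:
send_rows(deltas="0.001 -0.003 0.045 0; 0.001 -0.003 0.09 0; 0.001 -0.003 0.13 0; 0.001 -0.003 0.16 0; 0.001 -0.003 0.174 0")

```text
t: 5.25
eef_pos: [0.4331, 0.2903, 0.0241]
tool_rot: [0.001, 0.896, 0.443, -0.001]
contact_force: [0.4, -1.4, 1.3]
gripper_width: 0.998
grasp_force: 0.0
```

Emit:
send_rows(deltas="0 0 0 0; 0 0 0 0; 0 0 0 0; 0 0 0 0; 0 0 0 0", claw=0, force=40)

```text
t: 5.75
eef_pos: [0.4344, 0.2935, 0.0281]
tool_rot: [0.0, 0.896, 0.444, 0.002]
contact_force: [-1.1, -1.5, 6.7]
gripper_width: 0.619
grasp_force: 41.5
```

Emit:
send_rows(deltas="0 0 0 0; 0 0 0 0; 0 0 0 0")

```text
t: 6.05
eef_pos: [0.4344, 0.2936, 0.0281]
tool_rot: [0.0, 0.896, 0.444, 0.002]
contact_force: [-1.0, -2.4, 7.4]
gripper_width: 0.62
grasp_force: 41.5
```

Emit:
send_rows(deltas="0 0 -0.03 0; 0 0 -0.07 0; 0 0 -0.11 0; 0 0 -0.145 0; 0 0 -0.155 0")

```text
t: 6.55
eef_pos: [0.4349, 0.2951, 0.1862]
tool_rot: [-0.0, 0.896, 0.445, 0.004]
contact_force: [-0.0, -0.2, -1.4]
gripper_width: 0.619
grasp_force: 42.7
```

Run:
```python
from h import *
o=bot.get_obs(); print(o['gripper_width'],o['contact_force'],o['grasp_force'])
w=bot.read_camera('wrist'); save(w,'w4.png'); P=cloud(w); e=o['eef_pos']
m=(np.hypot(P[...,0]-e[0],P[...,1]-e[1])<.035)&(P[...,2]<.25); Q=P[m]; z=np.percentile(Q[:,2],60); S=Q[abs(Q[:,2]-z)<.008]
print('z',z,e,S.mean(0),(S.min(0)+S.max(0))/2,np.ptp(S,0))
go(.5736,-.0256,.185,53)
```

```text
0.6192800408537711 [-0.00196625 -0.20539801 -1.41568048] 42.74558560922742
z 0.2138878285982671 [0.43485452 0.29511625 0.18616873] [0.43448018 0.29599344 0.21368794] [0.43621257 0.2951979  0.21388534] [0.06178    0.0576505  0.01597672]
t 6.6 pos [0.4348 0.2948 0.1857] th 52.8 delta [-0.1713  0.3043  0.0004] spin -0.2 rows 6.983568622566604
```

View pics/w4.png

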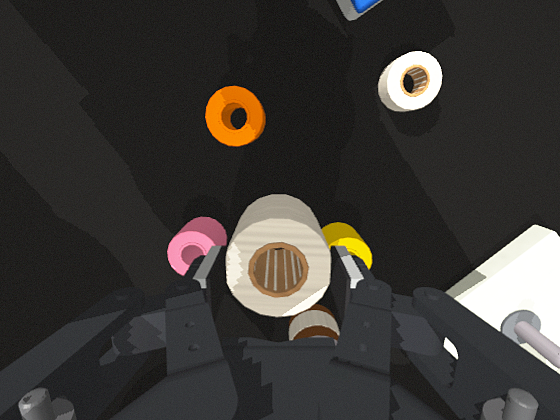

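The roll is held squarely, with its top face around (279,268) and its hole clear. Next I refine its offset from the TCP and its tilt.

```bash
cat >> h.py <<'E'
def rolltop(w,c,z,tol=.004):
    P=cloud(w); hs=cv2.cvtColor(w['img'],cv2.COLOR_RGB2HSV)
    m=(np.hypot(P[...,0]-c[0],P[...,1]-c[1])<.04)&(abs(P[...,2]-z)<tol)
    n=cv2.connectedComponentsWithStats(m.astype(np.uint8)); k=1+np.argmax(n[2][1:,4]); m=n[1]==k
    Q=P[m]; A=np.c_[Q[:,:2]-c[:2],np.ones(len(Q))]; pl=np.linalg.lstsq(A,Q[:,2],rcond=None)[0]
    cs=cv2.findContours(m.astype(np.uint8),cv2.RETR_CCOMP,cv2.CHAIN_APPROX_NONE)
    out=[]
    for C in sorted(cs[0],key=cv2.contourArea)[-2:]:
        B=np.array([pix2world(w,*p[0],z=z)[:2] for p in C]); out.append((cv2.minEnclosingCircle(B.astype(np.float32)),
          np.linalg.lstsq(np.c_[2*B,np.ones(len(B))],(B**2).sum(1),rcond=None)[0][:2]))
    return pl,len(Q),out
E
python3 - <<'E'
from h import *
o=bot.get_obs(); w=bot.read_camera('wrist'); e=o['eef_pos']
for t in (.004,.003):
    print(e,rolltop(w,e,.2139,t))
E
```

```text
[0.43482033 0.29481431 0.18566971] (array([0.00305689, 0.0019033 , 0.21331672]), 7257, [(((0.4335468113422394, 0.29459354281425476), 0.012489274144172668), array([0.43350893, 0.2945968 ])), (((0.4371640980243683, 0.2994075417518616), 0.0337463840842247), array([0.43398866, 0.29509718]))])
[0.43482033 0.29481431 0.18566971] (array([0.00403012, 0.00157547, 0.21333054]), 7085, [(((0.43344220519065857, 0.29453030228614807), 0.012549552135169506), array([0.43332162, 0.29439928])), (((0.43719008564949036, 0.299408495426178), 0.03376365825533867), array([0.43390509, 0.2950164 ]))])
```

Emit:
send_rows(deltas="-0.028 0.037 0 0; -0.056 0.074 0 0; -0.084 0.111 0 0; -0.112 0.148 0 0; -0.14 0.185 0 0")

```text
t: 7.15
eef_pos: [0.4948, 0.0675, 0.1794]
tool_rot: [-0.0, 0.896, 0.445, -0.001]
contact_force: [1.4, 0.6, -0.2]
gripper_width: 0.619
grasp_force: 42.8
```

Emit:
send_rows(deltas="-0.028 0.037 0 0; -0.056 0.074 0 0; -0.075 0.098 0 0; -0.085 0.112 0 0; -0.085 0.112 0 0")

```text
t: 7.65
eef_pos: [0.5327, -0.0691, 0.1789]
tool_rot: [-0.0, 0.897, 0.442, -0.001]
contact_force: [-0.2, 0.6, -1.5]
gripper_width: 0.62
grasp_force: 42.8
```

Emit:
send_rows(deltas="0 0 0 0; 0 0 0 0")

```text
t: 7.85
eef_pos: [0.5328, -0.064, 0.1802]
tool_rot: [-0.001, 0.895, 0.446, -0.0]
contact_force: [-0.2, -0.5, -1.0]
gripper_width: 0.619
grasp_force: 42.8
```

Run:
```python
from h import *
w=bot.read_camera('wrist'); save(w,'w5.png'); o=bot.get_obs(); e=o['eef_pos']
pl,n,out=rolltop(w,e,e[2]+.0277); print(e,pl,[x[0] for x in out])
P=cloud(w); d=np.hypot(P[...,0]-.5736,P[...,1]+.0256)
for lo,hi in [(.05,.07),(.07,.09),(.09,.1)]:
    S=P[(d<.03)&(P[...,2]>lo)&(P[...,2]<hi)]; print(len(S),((S.min(0)+S.max(0))/2).round(4),np.ptp(S,0),cv2.minEnclosingCircle(S[:,:2].astype(np.float32)))
m=(d<.04)&(abs(P[...,2]-.034)<.003)&(w['img'].astype(int).sum(2)<480); print('disc',m.sum(),cv2.minEnclosingCircle(P[m][:,:2].astype(np.float32)))
```

```text
[ 0.53296302 -0.06395722  0.18042055] [-0.00444909 -0.00176448  0.2078084 ] [((0.5316178798675537, -0.06414691358804703), 0.01255803182721138), ((0.5351526141166687, -0.05917566642165184), 0.034042228013277054)]
7 [ 0.574  -0.0165  0.0577] [0.01010898 0.00198554 0.01077139] ((0.573967456817627, -0.016998540610074997), 0.00517731299623847)
106 [ 0.5733 -0.0251  0.0801] [0.01942718 0.01957661 0.01970973] ((0.5731750130653381, -0.025065049529075623), 0.009954658336937428)
321 [ 0.5732 -0.025   0.0942] [0.01759197 0.01681615 0.00820304] ((0.5734546780586243, -0.02527128905057907), 0.009285991080105305)
disc 1279 ((0.5733914971351624, -0.025702251121401787), 0.02406727708876133)
```

View pics/w5.png

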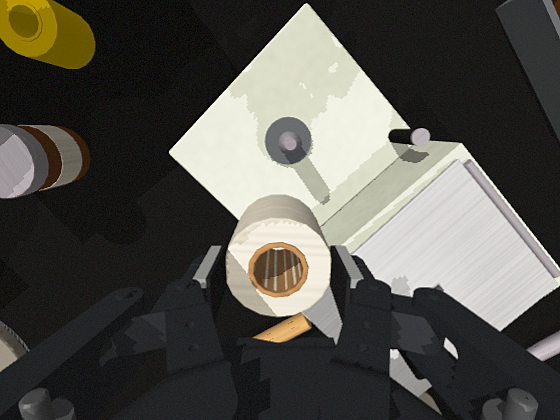

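The spindle tip is at (290,142) and the roll hole at (279,268). The remaining shift is 56 mm along tool x and 10 mm along tool y, and then I lower the roll in stages.

Emit:
send_rows(deltas="0.028 0.005 0 0; 0.05 0.009 0 0; 0.056 0.01 0 0; 0.056 0.01 0 0; 0.056 0.01 0 0")

```text
t: 8.4
eef_pos: [0.5744, -0.0274, 0.1805]
tool_rot: [0.0, 0.896, 0.445, -0.001]
contact_force: [-0.2, -0.5, -1.1]
gripper_width: 0.618
grasp_force: 42.8
```

Emit:
send_rows(deltas="0 0 0.02 0; 0 0 0.04 0; 0 0 0.05 0; 0 0 0.058 0; 0 0 0.064 0")

```text
t: 8.9
eef_pos: [0.5752, -0.0275, 0.1166]
tool_rot: [0.0, 0.896, 0.444, -0.0]
contact_force: [0.3, 0.5, -1.6]
gripper_width: 0.618
grasp_force: 42.8
```

Run:
```python
from h import *
w=bot.read_camera('wrist'); o=bot.get_obs(); e=o['eef_pos']
pl,n,out=rolltop(w,e,e[2]+.0277); print(e,o['contact_force'],pl,[x[0] for x in out])
go(.5733+.0013,-.0254+.0002,.062,53)
```

```text
[ 0.57482697 -0.02730668  0.11590516] [-1.0469173   0.35792525 -2.45130204] [-0.00321841 -0.00311044  0.14414759] [((0.5742143392562866, -0.027370573952794075), 0.012544263154268265), ((0.5772961378097534, -0.023303821682929993), 0.03408967703580856)]
t 8.95 pos [ 0.5748 -0.0273  0.1159] th 52.79 delta [ 0.0016 -0.0014  0.0539] spin -0.2 rows 1.0789356630745333
```

Emit:
send_rows(deltas="0.001 -0.002 0 0; 0.001 -0.002 0.006 0; 0.001 -0.002 0.012 0; 0.001 -0.002 0.018 0; 0.001 -0.002 0.024 0")

```text
t: 9.45
eef_pos: [0.5742, -0.0251, 0.0923]
tool_rot: [-0.0, 0.896, 0.445, -0.0]
contact_force: [-0.2, -1.0, -1.0]
gripper_width: 0.619
grasp_force: 42.8
```

Sliding freely, so I continue to the seat.

Emit:
send_rows(deltas="0 0 0.008 0; 0 0 0.016 0; 0 0 0.022 0; 0 0 0.026 0; 0 0 0.029 0")

```text
t: 9.95
eef_pos: [0.5742, -0.025, 0.0634]
tool_rot: [-0.0, 0.896, 0.445, -0.0]
contact_force: [0.6, -0.1, -0.1]
gripper_width: 0.618
grasp_force: 42.8
```

Emit:
send_rows(deltas="0 0 0.001 0; 0 0 0.002 0; 0 0 0.002 0")

```text
t: 10.25
eef_pos: [0.5744, -0.025, 0.0623]
tool_rot: [0.0, 0.896, 0.445, 0.0]
contact_force: [-1.0, 0.5, 1.7]
gripper_width: 0.619
grasp_force: 43.0
```

Emit:
send_rows(deltas="0 0 0.001 0; 0 0 0.001 0; 0 0 0.001 0; 0 0 0.001 0; 0 0 0.001 0", claw=1)

```text
t: 10.75
eef_pos: [0.5743, -0.025, 0.0608]
tool_rot: [0.0, 0.896, 0.445, 0.0]
contact_force: [-0.9, -0.9, -0.1]
gripper_width: 1.0
grasp_force: 0.0
```

Emit:
send_rows(deltas="0 0 -0.01 0; 0 0 -0.04 0; 0 0 -0.09 0; 0 0 -0.135 0; 0 0 -0.18 0")

```text
t: 11.25
eef_pos: [0.5741, -0.0248, 0.2436]
tool_rot: [0.0, 0.896, 0.445, 0.0]
contact_force: [1.6, 0.7, 0.2]
gripper_width: 0.998
grasp_force: 0.0
```

Run:
```python
from h import *
o=bot.get_obs(); print(o['gripper_width'],o['eef_pos'],o['contact_force'])
w=bot.read_camera('wrist'); P=cloud(w); d=np.hypot(P[...,0]-.5733,P[...,1]+.0254)
S=P[(d<.026)&(d>.014)&(P[...,2]>.05)&(P[...,2]<.2)]; print(len(S),np.percentile(S[:,2],[5,25,50,75,95]))
print(rolltop(w,np.array([.5733,-.0254]),np.median(S[:,2])))
for q in ['tall_roll_center','fastener_grip']: print(q,[(r['xyz'],r['confidence']) for r in bot.landmark_of(w,q)[:2]])
go(.559,-.2075,.22,70)
```

```text
0.9977986668631513 [ 0.57407471 -0.02480435  0.24360199] [1.59558768 0.72193292 0.17567651]
1206 [0.08863158 0.0893917  0.089836   0.09037525 0.09111338]
(array([-0.00110532, -0.00171799,  0.0898614 ]), 1705, [(((0.5726454854011536, -0.025413865223526955), 0.013112991116940975), array([ 0.57271886, -0.02534036])), (((0.5729780793190002, -0.02538294531404972), 0.027865691110491753), array([ 0.57289036, -0.02526379]))])
tall_roll_center [([0.5711, -0.0224, 0.0613], 0.92), ([0.4517, 0.1919, 0.0227], 0.87)]
fastener_grip [([0.5547, -0.2111, 0.1422], 0.93), ([0.359, 0.121, 0.0044], 0.26)]
t 11.4 pos [ 0.5765 -0.0246  0.2452] th 52.81 delta [-0.1564  0.0964  0.0252] spin -17.2 rows 3.7088921092294815
```

The roll is seated: its top is level at 90 mm and centred. Now I move over the fastener.

Emit:
send_rows(deltas="-0.039 0.024 0 -8; -0.078 0.048 0 -16; -0.117 0.072 0 -17; -0.15 0.094 0 -17; -0.156 0.096 0 -17")

```text
t: 11.9
eef_pos: [0.5543, -0.2143, 0.2393]
tool_rot: [-0.0, 0.823, 0.569, -0.002]
contact_force: [0.5, -0.1, -0.2]
gripper_width: 1.001
grasp_force: 0.0
```

Emit:
send_rows(deltas="0 0 0 0; 0 0 0 0; 0 0 0 0", claw=0.6)

```text
t: 12.2
eef_pos: [0.5568, -0.205, 0.2407]
tool_rot: [-0.0, 0.819, 0.574, 0.0]
contact_force: [0.7, 0.6, 0.0]
gripper_width: 0.599
grasp_force: 0.0
```

Run:
```python
from h import *
w=bot.read_camera('wrist'); save(w,'w6.png'); P=cloud(w); np.savez('w6.npz',**w)
W=P[(P[...,2]>.149)&(P[...,2]<.165)&(abs(P[...,0]-.559)<.04)&(abs(P[...,1]+.2075)<.04)]
r=cv2.minAreaRect(W[:,:2].astype(np.float32)); print(len(W),W.mean(0),np.median(W[:,2]),r)
u=np.linalg.svd(W[:,:2]-W[:,:2].mean(0),full_matrices=False)[2][0]; print(np.degrees(np.arctan2(u[1],u[0])))
go(.559,-.2075,.132,70)
```

```text
807 [ 0.55925146 -0.20720435  0.15622962] 0.15649373964818528 ((0.5589886903762817, -0.2082367241382599), (0.045650798827409744, 0.014203149825334549), 69.99111938476562)
-111.57455497900771
t 12.25 pos [ 0.5568 -0.2052  0.2408] th 69.99 delta [-0.0015  0.0028  0.1088] spin -0.0 rows 2.1776791187558175
```

View pics/w6.png

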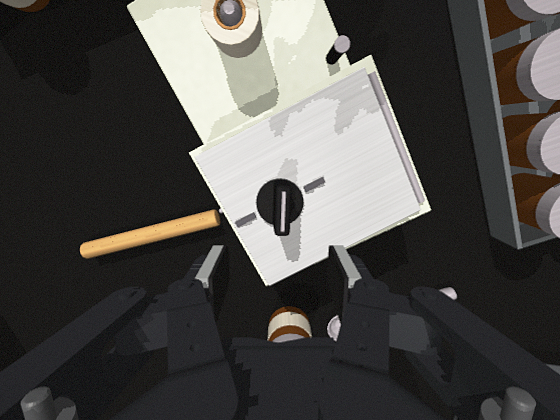

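The wing is at about (283,205) and the ribs are at (245,220) and (315,184). The fitted wing measures 45.7×14.2 mm at 70°, which matches the specified size.

Emit:
send_rows(deltas="-0.002 0.002 0.04 0; -0.002 0.002 0.075 0; -0.002 0.002 0.09 0; -0.002 0.002 0.1 0; -0.002 0.002 0.101 0")

```text
t: 12.75
eef_pos: [0.5578, -0.2093, 0.1395]
tool_rot: [-0.0, 0.82, 0.573, -0.0]
contact_force: [-1.1, 1.1, 0.2]
gripper_width: 0.599
grasp_force: 0.0
```

Run:
```python
from h import *
w=dict(np.load('w6.npz')); P=cloud(w)
g=cv2.cvtColor(w['img'],cv2.COLOR_RGB2GRAY).astype(int)
C=np.array([.558,-.2075]); a=np.radians(8.3); R=np.array([[np.cos(a),np.sin(a)],[-np.sin(a),np.cos(a)]])
L=(P[...,:2]-C)@R.T
m=(g<130)&(abs(L[...,1])<.012)&(abs(L[...,0])>.027)&(abs(L[...,0])<.055)&(P[...,2]>.1)&(P[...,2]<.13)
B=P[m]; f=L[m][:,0]>0; v=B[f].mean(0)-B[~f].mean(0); print(f.sum(),(~f).sum(),B[f].mean(0),B[~f].mean(0),np.degrees(np.arctan2(v[1],v[0])))
# cover edges
k=(g>110)&(P[...,2]>.095)&(P[...,2]<.123); Q=P[k&(abs(L[...,1])<.09)&(L[...,0]>-.06)&(L[...,0]<.15)]
print(cv2.minAreaRect(Q[:,:2].astype(np.float32)))
o=bot.get_obs(); print(o['eef_pos'],o['contact_force'])
```

```text
134 135 [ 0.5953495  -0.20386822  0.11462643] [ 0.51815506 -0.21341744  0.12056881] 7.051859913964474
((0.5957365036010742, -0.2039717733860016), (0.19929362833499908, 0.17037846148014069), 6.987950325012207)
[ 0.55775965 -0.20927001  0.13950724] [-1.06843872  1.13938366  0.24283279]
```

Emit:
send_rows(deltas="0 0 0 0; 0 0 0 0; 0 0 0 0; 0 0 0 0; 0 0 0 0", claw=0, force=30)

```text
t: 13.25
eef_pos: [0.5578, -0.2101, 0.1403]
tool_rot: [0.0, 0.82, 0.572, 0.0]
contact_force: [0.1, 0.2, -0.1]
gripper_width: 0.001
grasp_force: 0.0
```

The fingers closed on nothing, so I look.

Run:
```python
from h import *
w=bot.read_camera('wrist'); s=bot.read_camera('scene')
a=cv2.resize(w['img'][120:360,160:400],(480,480)); b=cv2.resize(s['img'][150:230,170:250],(480,480)) 
cv2.imwrite('pics/c1.png',cv2.cvtColor(np.hstack([a[:,:400],b[:,:400]]),cv2.COLOR_RGB2BGR))
o=bot.get_obs(); print(o['gripper_width'],o['grasp_force'],o['eef_pos'])
```

```text
0.0027691862971373844 0.0 [ 0.55771598 -0.20998571  0.14000065]
```

View pics/c1.png

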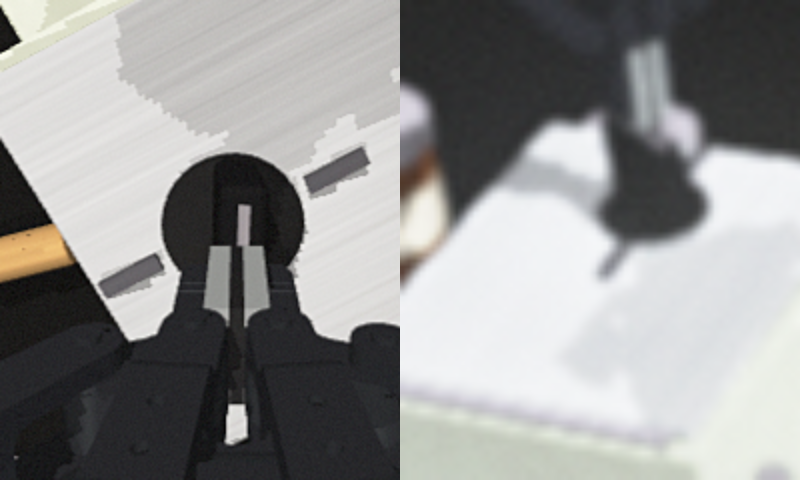

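Run:
```python
from h import *
w=bot.read_camera('wrist'); P=cloud(w)
for u,v in [(268,250),(288,250),(268,245),(268,265),(288,270),(279,250),(279,260),(281,240),(281,228),(281,222),(272,220),(290,220),(272,235),(290,235),(270,242),(280,330)]: print(u,v,P[v,u].round(4),w['img'][v,u])
bot.get_obs()
s=bot.read_camera('scene'); Q=cloud(s)
m=(abs(Q[...,0]-.557)<.03)&(abs(Q[...,1]+.209)<.03)&(Q[...,2]>.12); 
i=s['img'].astype(int).sum(2)
for b in (m&(i>250),): print(b.sum(), Q[b][:,2].min(), np.percentile(Q[b][:,2],[5,20,50]))
```

```text
268 250 [ 0.5567 -0.1975  0.1732] [148 150 148]
288 250 [ 0.5658 -0.2002  0.1746] [147 149 146]
268 245 [ 0.5564 -0.1977  0.1664] [151 153 149]
268 265 [ 0.5572 -0.1976  0.1893] [149 149 148]
288 270 [ 0.5649 -0.2008  0.1932] [147 149 145]
279 250 [ 0.5617 -0.199   0.1739] [25 28 29]
279 260 [ 0.5616 -0.1993  0.1842] [31 30 30]
281 240 [ 0.5623 -0.2009  0.1568] [166 158 159]
281 228 [ 0.5645 -0.1948  0.1563] [164 155 159]
281 222 [ 0.5656 -0.1918  0.156 ] [79 76 75]
272 220 [ 0.5616 -0.189   0.1565] [29 30 30]
290 220 [ 0.5704 -0.1923  0.1562] [28 26 21]
272 235 [ 0.5587 -0.1969  0.1561] [23 24 24]
290 235 [ 0.5676 -0.2002  0.1561] [24 24 24]
270 242 [ 0.5562 -0.2003  0.1559] [30 29 33]
280 330 [ 0.5326 -0.2817  0.1177] [212 211 209]
877 0.12012214161376361 [0.16405445 0.33643426 0.44689716]
```

Run:
```python
from h import *
for f,z0 in (('w2.npz',.3597),('w6.npz',.2408)):
    w=dict(np.load(f)); P=cloud(w); i=w['img'].astype(int)
    m=(P[...,2]>z0-.06)&(P[...,2]<z0+.15)&(i.sum(2)>0)&(w['depth']>0)&(w['depth']<.3)
    L=P[m]-[0,0,z0]; ys,xs=np.nonzero(m)
    k=np.argsort(L[:,2])[:400]; print(f,np.percentile(L[:,2],[0,.5,1,2]),ys[k].min(),xs[k].min(),xs[k].max(), i[ys[k],xs[k]].mean(0))
    g=m&(i.sum(2)>330); print('grey min',np.percentile((P[g]-[0,0,z0])[:,2],[0,1,5]))
o=bot.get_obs(); T=np.linalg.inv(bot.read_camera('wrist')['camera_from_world']); print(T[:3,3]-o['eef_pos'],o['eef_pos'])
```

```text
w2.npz [0.03204523 0.03742676 0.04051891 0.04537642] 253 171 385 [31.5525 30.8975 30.0075]
grey min [0.0371641  0.03861077 0.04812927]
w6.npz [0.02235169 0.03033271 0.03433985 0.04120486] 245 201 356 [55.5475 55.0075 53.8225]
grey min [0.02317038 0.0262507  0.02968684]
[0.02245134 0.06302393 0.16239475] [ 0.55766812 -0.20999509  0.13990059]
```

The wrist depth shows the fingertips about 17–23 mm above the reported TCP instead of 8 mm below it. The jaws therefore closed just above the wing. I reopen, go about 25 mm lower and watch the force.

Emit:
send_rows(deltas="0 0 0 0; 0 0 0 0; 0 0 0 0; 0 0 0 0", claw=0.6)

```text
t: 13.9
eef_pos: [0.5577, -0.2099, 0.1398]
tool_rot: [-0.0, 0.82, 0.572, 0.0]
contact_force: [-0.5, -0.3, 0.6]
gripper_width: 0.597
grasp_force: 0.0
```

Emit:
send_rows(deltas="-0.001 0 0.005 0; -0.001 0 0.01 0; -0.001 0 0.015 0; -0.001 0 0.02 0; -0.001 0 0.024 0")

```text
t: 14.4
eef_pos: [0.5571, -0.2107, 0.1151]
tool_rot: [-0.0, 0.82, 0.572, -0.0]
contact_force: [0.2, -0.6, 0.4]
gripper_width: 0.6
grasp_force: 0.0
```

Emit:
send_rows(deltas="0 0 0 0; 0 0 0 0; 0 0 0 0; 0 0 0 0; 0 0 0 0", claw=0, force=30)

```text
t: 14.9
eef_pos: [0.558, -0.211, 0.1162]
tool_rot: [0.0, 0.82, 0.572, 0.0]
contact_force: [3.5, -1.1, -2.3]
gripper_width: 0.16
grasp_force: 33.0
```

The wing is gripped, with the opening reading 0.16. Now I turn it clockwise.

Emit:
send_rows(deltas="0 0 0 8; 0 -0.001 0 16; 0 -0.001 0 24; 0 -0.001 0 32; 0.001 -0.002 0 40")

```text
t: 15.4
eef_pos: [0.5573, -0.2101, 0.1164]
tool_rot: [0.001, 0.967, 0.255, 0.001]
contact_force: [6.1, -5.7, -4.8]
gripper_width: 0.157
grasp_force: 29.1
```

Emit:
send_rows(deltas="0 0 0 8; 0 0 0 16; 0 0 0 22; 0 0 0 22.7; 0 0 0 22.7")

```text
t: 15.9
eef_pos: [0.5571, -0.2097, 0.1163]
tool_rot: [0.001, 0.998, 0.062, 0.001]
contact_force: [5.5, -1.8, -3.4]
gripper_width: 0.161
grasp_force: 29.3
```

Run:
```python
from h import *
w=bot.read_camera('wrist'); save(w,'w7.png'); P=cloud(w)
go(.557,-.2085,.115,7.1)
g=cv2.cvtColor(w['img'],cv2.COLOR_RGB2GRAY).astype(int)
W=P[(P[...,2]>.150)&(P[...,2]<.163)&(abs(P[...,0]-.559)<.04)&(abs(P[...,1]+.2075)<.04)&(g<80)]
print(cv2.minAreaRect(W[:,:2].astype(np.float32)),len(W), bot.get_obs()['torque'],bot.get_obs()['contact_force'])
cv2.imwrite('pics/c2.png',cv2.cvtColor(cv2.resize(w['img'][100:300,180:380],(600,600)),cv2.COLOR_RGB2BGR))
```

```text
t 15.95 pos [ 0.5571 -0.2097  0.1163] th 7.12 delta [ 0.     -0.0012  0.0013] spin 0.0 rows 0.03572843702195737
((0.5599368810653687, -0.2086876928806305), (0.036192357540130615, 0.04054887592792511), 58.994022369384766) 2646 [-0.52913926 -0.75993286 -0.11737033] [ 5.38658625 -0.73457143 -1.98055997]
```

View pics/c2.png

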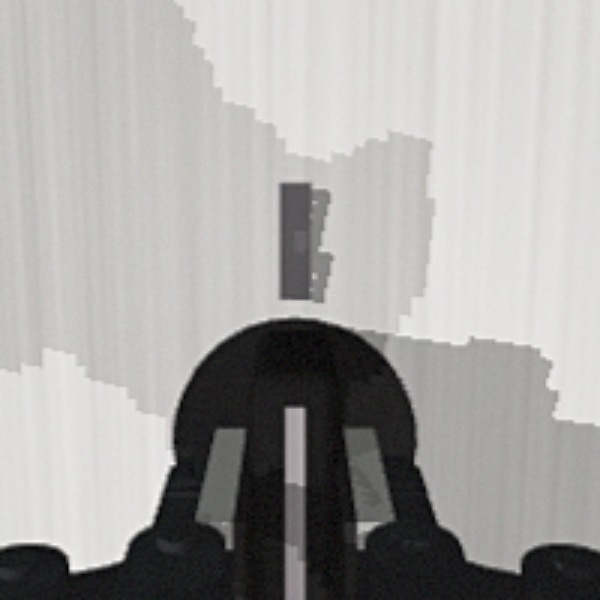

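The slot at (294,500) is in line with the rib at (295,240). Since the tool can't tilt, I release the wing, close the fingers above it and press on its top.

Emit:
send_rows(deltas="0 0 0 0; 0 0 0 0; 0 0 0 0; 0 0 0 0", claw=0.5)

```text
t: 16.35
eef_pos: [0.5555, -0.2091, 0.1158]
tool_rot: [-0.0, 0.998, 0.062, -0.0]
contact_force: [0.1, -0.2, -0.6]
gripper_width: 0.497
grasp_force: 0.0
```

Emit:
send_rows(deltas="0 0 -0.015 0; 0 0 -0.04 0; 0 0 -0.05 0; 0 0 -0.05 0")

```text
t: 16.75
eef_pos: [0.5572, -0.2096, 0.1682]
tool_rot: [0.001, 0.998, 0.062, 0.002]
contact_force: [0.6, 0.5, -0.5]
gripper_width: 0.499
grasp_force: 0.0
```

Emit:
send_rows(deltas="0 0 0 0; 0 0 0 0; 0 0 0 0; 0 0 0 0", claw=0)

```text
t: 17.15
eef_pos: [0.5554, -0.2091, 0.1651]
tool_rot: [-0.0, 0.998, 0.062, -0.001]
contact_force: [0.9, 0.6, -0.2]
gripper_width: -0.004
grasp_force: 0.0
```

Run:
```python
from h import *
w=bot.read_camera('wrist'); P=cloud(w); i=w['img'].astype(int); o=bot.get_obs(); z0=o['eef_pos'][2]
g=(i.sum(2)>330)&(w['depth']<.25)&(w['depth']>0); print('tips rel',np.percentile((P[g])[:,2]-z0,[0,1,5]), o['gripper_width'])
W=P[(P[...,2]>.150)&(P[...,2]<.163)&(abs(P[...,0]-.559)<.04)&(abs(P[...,1]+.2075)<.04)]
print(cv2.minAreaRect(W[:,:2].astype(np.float32)),W.mean(0)); go(.556,-.2085,.138,7.1)
save(w,'w8.png')
```

```text
tips rel [-0.1085259  -0.07684463 -0.07469073] -0.00020040591536885923
((0.5672029852867126, -0.20765003561973572), (0.029932735487818718, 0.013711324892938137), 6.723597049713135) [ 0.56811545 -0.20735031  0.15567337]
t 17.2 pos [ 0.5555 -0.2091  0.1653] th 7.12 delta [ 0.0006 -0.0005  0.0273] spin 0.0 rows 0.5454921137273783
```

Emit:
send_rows(deltas="0.001 0 0.01 0; 0.001 0 0.018 0; 0.001 0 0.022 0; 0.001 0 0.025 0; 0.001 0 0.027 0")

```text
t: 17.7
eef_pos: [0.5567, -0.209, 0.1383]
tool_rot: [-0.0, 0.998, 0.062, -0.0]
contact_force: [-0.6, -0.5, 0.6]
gripper_width: -0.001
grasp_force: 0.0
```

Emit:
send_rows(deltas="0 0 0.002 0; 0 0 0.004 0; 0 0 0.004 0")

```text
t: 18.0
eef_pos: [0.5562, -0.2093, 0.1352]
tool_rot: [0.0, 0.998, 0.062, -0.001]
contact_force: [-4.2, 1.0, 5.3]
gripper_width: 0.003
grasp_force: 3.0
```

Emit:
send_rows(deltas="-0.001 0 0.002 0; -0.001 0 0.004 0; -0.002 0 0.006 0; -0.002 0 0.006 0")

```text
t: 18.4
eef_pos: [0.5542, -0.2095, 0.1296]
tool_rot: [0.0, 0.998, 0.062, -0.0]
contact_force: [-3.8, 0.2, 9.0]
gripper_width: 0.002
grasp_force: 4.2
```

Emit:
send_rows(deltas="-0.001 0 0.002 0; -0.001 0 0.003 0; -0.001 0 0.003 0")

```text
t: 18.7
eef_pos: [0.5534, -0.2096, 0.1271]
tool_rot: [0.0, 0.998, 0.062, -0.0]
contact_force: [-4.6, 0.4, 10.1]
gripper_width: -0.005
grasp_force: 5.2
```

Emit:
send_rows(deltas="0 0 0.001 0; 0 0 0.002 0; 0 0 0.002 0")

```text
t: 19.0
eef_pos: [0.5535, -0.2097, 0.1268]
tool_rot: [0.0, 0.998, 0.062, -0.0]
contact_force: [-10.0, 2.5, 22.9]
gripper_width: 0.003
grasp_force: 11.3
```

```bash
cat > cov.py <<'E'
from h import *
o=bot.get_obs(); print(o['eef_pos'],o['contact_force'])
for n in ('wrist','top','scene'):
    w=bot.read_camera(n); P=cloud(w); g=w['img'].astype(int).sum(2)
    a=np.radians(7.1); R=np.array([[np.cos(a),np.sin(a)],[-np.sin(a),np.cos(a)]])
    L=(P[...,:2]-[.5568,-.2086])@R.T   # cover frame x = L0-.133
    m=(g>330)&(abs(L[...,1])<.07)&(L[...,0]>-.045)&(L[...,0]<.115)&(abs(P[...,2]-.11)<.016)
    x,z=L[m][:,0],P[m][:,2]
    for _ in range(3):
        A=np.polyfit(x,z,1); r=abs(np.polyval(A,x)-z); k=r<.003; x,z=x[k],z[k]
    print(n,len(x),'slope',A[0].round(4),'z at hinge',np.polyval(A,.133).round(4),'at fastener',A[1].round(4))
w=bot.read_camera('wrist'); save(w,'w9.png')
E
python3 cov.py
```

```text
[ 0.55349774 -0.20974732  0.126779  ] [-10.01214184   2.51652479  22.90423038]
wrist 50414 slope 0.0027 z at hinge 0.105 at fastener 0.1046
top 1107 slope -0.001 z at hinge 0.1053 at fastener 0.1054
scene 1691 slope 0.0021 z at hinge 0.1044 at fastener 0.1042
```

Emit:
send_rows(deltas="0 0 0 0; 0 0 0 0; 0 0 0 0; 0 0 0 0; 0 0 0 0")

```text
t: 19.7
eef_pos: [0.5535, -0.2098, 0.1268]
tool_rot: [0.0, 0.998, 0.062, -0.0]
contact_force: [-10.0, 2.1, 22.4]
gripper_width: 0.0
grasp_force: 11.3
```

```bash
python3 cov.py
python3 - <<'E'
from h import *
p=bot.read_camera('top'); P=cloud(p)
for n,c in dict(seated=(.5733,-.0254),short=(.6134,.303),yel=(.451,.192)).items():
    Q=P[np.hypot(P[...,0]-c[0],P[...,1]-c[1])<.026]; print(n,np.percentile(Q[:,2],[50,90]))
E
```

```text
[ 0.55353044 -0.20975442  0.12678157] [-9.97766313  2.07093808 22.4322405 ]
wrist 50409 slope 0.0026 z at hinge 0.105 at fastener 0.1046
top 1084 slope -0.0015 z at hinge 0.105 at fastener 0.1052
scene 1683 slope 0.0021 z at hinge 0.1045 at fastener 0.1042
seated [0.09016669 0.09470151]
short [0.02922802 0.03386026]
yel [0.05588656 0.06003157]
```

View pics/w9.png

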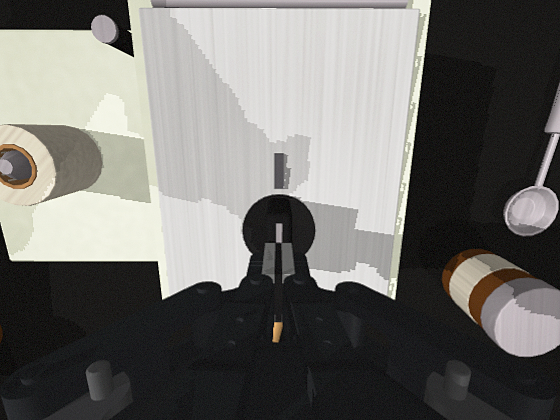

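The slot at (279,232) is in line with the rib at (279,170), and the cover is flush under a steady push of about 22 N. The roll is seated on the spindle at (15,165), so I hand in.

```bash
python3 -c "
from station import bot
print(bot.hand_in())"
```

```text
the job is handed in; nothing more can be done
None
```

Handed in at about 20 s: the tall roll is seated on the spindle and released, the fastener is aligned with the ribs, and the closed gripper is holding the cover flush by pressing on top of the wing with about 22 N (the wing isn't gripped, because the tool can't tilt).

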